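Right the tipped juice bottles in the bakery's bottle lane

ROBOT

A 6-joint arm with a two-finger parallel gripper is mounted at the origin on the work surface. World frame = base frame: x ahead of the robot, y to its left, z up, the work surface at z = 0. Lengths are in mm, angles in rad, forces in N, time in s.
With the tool pointing down it reaches from about 350 to 775 mm from the base axis. Payload 7.3 kg.
Tool frame: the origin (TCP) lies midway between the tips of the shut fingers; the grasp point (between the pads) lies 19 mm behind it; z points along the fingers, y is the line along which they close (so a half turn about z gives the same grasp; the last joint's range is limited). The gripper opens to 92 mm and grips with 3 to 60 N. Pads are 19 mm wide; open, the fingers measure 130 mm over their backs; the gripper's body (75 mm by 190 mm) begins 47 mm behind the grasp point.
Start: joints at [-1.4, 0.342, 1.524, -0, 1.275, -0.146], TCP at [163.574, -498.887, 226.741] pointing down, gripper open.
Joint ranges: [-2.53, 2.53], [-0.77, 2.02], [0.04, 2.7], [-1, 4.14], [0.28, 2.66], [-3.11, 3.11]. Speed limits (rad/s): [2.57, 2.57, 3.14, 3.14, 3.14, 3.14].

INTERFACE

Orientations are given as [roll, pitch, yaw] about the fixed x, y, z axes, in that order (R = Rz(yaw) Ry(pitch) Rx(roll)).
In Python, from plant import bot gives the robot as it stands.
- The arm moves only by the tool servo_tool, never from a script. Its argument "deltas" is a list of rows, each a list of 2 entries, a list of its own where there are three numbers: the shift along the tool's x, y, z in m, then the turn, a rotation vector about the tool's x, y, z in degrees. A call has 1 to 20 rows; each row shifts and turns the commanded pose from where the row before left it, along the tool's axes as they then stand; what a row does not reach is not made up. A row lasts 1/8 s, in which the tool goes at most 62.5 mm and 10.7 degrees, less where a joint would pass 70% of its speed; a pose out of reach is approached as far as the arm can. A call with a gripper value outside its range is refused whole. "fingers" is the opening, from 0 (shut) to 1 (fully open), set as the call begins (left out, the last holds). The fingers move at their own pace and stop on an object; the grip force is fixed at half the most. Time passes only in rows, so rows that do not move let the fingers close. It gives the time, the measured TCP pose, the force, the opening and the grip force at its end, in the units of the state.
- bot.get_obs(): the state, without advancing time (a new reading comes with each control period).
- bot.capture(name): name is "side" or "top"; returns the picture (400x640x3 uint8, red, green, blue); there is no depth.
- bot.camera_model(name): a dict with "mtx" (3x3 intrinsics, pixels), "xyz" and "rotation" of the camera in the world. Camera axes: x right, y down, z forward; pixel columns grow to the right and rows downward; lengths in mm; the calibration is good to about 2 mm. A picture is of the moment at which its call begins. camera_model takes no time and is no camera call.
- bot.close_job(): hands the job in; it is judged then, once.
The state is a dict: "time": time; "joint_positions": joint angles; "dq": joint speeds; "tau": joint torques, N m; "tool_pos": TCP position; "tcp_rot": TCP orientation; "contact_force": force on the tool from outside, world axes, zero at the start; "moment": the same for the moment, N m; "grip_width": finger opening in mm; "finger_force": force on a finger pad.
Only numpy, scipy, OpenCV 4.12 (cv2) and the standard library are available. Lean on these libraries where they do the work, as an engineer would, in place of code of your own. Each camera call takes 0.05 s, during which the arm holds its last target. There are 200 camera calls.

TASK

Two of the juice bottles in the bakery's lane have tipped over against the front rail. Stand both upright again on the lane's floor, between the rails and among their neighbours, and let go; put them down gently, do not drop them, and leave the bottles that already stand upright where they are.

Things in the scene. Friction and masses are not known exactly. Their poses are not given: they have to be found in the camera images.
- tipped_b: Tipped orange juice bottle, 62 x 62 mm square body to 128 mm, shoulder to 150, neck 34 mm across, round green cap 40 mm across from 158 to 195 mm (top). 0.3 to 0.45 kg, centre of mass 75 mm up. Origin: centre of its base; z towards the cap. Starts in any of the 5 places, leaning about 36 degrees from vertical, cap towards the robot, on the front rail, base edge on the lane floor.
- tipped_d: Tipped orange juice bottle, 62 x 62 mm square body to 128 mm, shoulder to 150, neck 34 mm across, round green cap 40 mm across from 158 to 195 mm (top). 0.3 to 0.45 kg, centre of mass 75 mm up. Origin: centre of its base; z towards the cap. Starts in any of the 5 places, leaning about 36 degrees from vertical, cap towards the robot, on the front rail, base edge on the lane floor.
- standing_a: Already standing upright in the lane, in any of its 5 places: orange juice bottle, 62 x 62 mm square body to 128 mm, shoulder to 150, neck 34 mm across, round green cap 40 mm across from 158 to 195 mm (top). 0.3 to 0.45 kg, centre of mass 75 mm up. Origin: centre of its base; z towards the cap.
- standing_c: Already standing upright in the lane, in any of its 5 places: orange juice bottle, 62 x 62 mm square body to 128 mm, shoulder to 150, neck 34 mm across, round green cap 40 mm across from 158 to 195 mm (top). 0.3 to 0.45 kg, centre of mass 75 mm up. Origin: centre of its base; z towards the cap.
- standing_e: Already standing upright in the lane, in any of its 5 places: orange juice bottle, 62 x 62 mm square body to 128 mm, shoulder to 150, neck 34 mm across, round green cap 40 mm across from 158 to 195 mm (top). 0.3 to 0.45 kg, centre of mass 75 mm up. Origin: centre of its base; z towards the cap.
- lane: Fixed bottle lane: aluminium floor 150 x 540 x 4 mm, round steel rails 12 mm thick along front (x = -64 mm), back (x = +64) and ends (y = -266, +266), rail centre lines 64 mm above the bench. Origin: centre of its underside. y runs along the lane, x across it, away from the robot (it may be turned some degrees).
- lane_floor (a point): Centre of the top of the lane's floor, 4 mm above the bench, axes as the lane's; bottles stand on this. Their 5 places are near y = -200, -100, 0, 100, 200 mm, base centres at x about +12 mm (tipped ones too). Clear width between front and back rails 116 mm.
- small_loaf: bystander: loose golden loaf, 110 x 170 x 70 mm, on the bench to the right of the lane; origin at the centre of its underside
- jam_jar: bystander: dark red jam jar, 72 mm across and 100 mm high, on the bench to the left; origin at the centre of its base
- flour_dredger: bystander: steel flour shaker, 72 mm across and 122 mm high, on the bench to the left; origin at the centre of its base
- bench_scraper: bystander: steel dough scraper with a wooden handle, about 100 x 150 mm, 23 mm high, lying on the bench near the robot's right; origin at its underside
Things that resemble listed ones, but are neither listed nor needed, are in the scene too. What is shaped like the tipped_b but black or pink is not meant.

How it is judged (in metres and radians):
At the end, for the whole second after the job is handed in: Both formerly tipped bottles stand upright (within 0.1 rad) with the base on the lane's floor (within 6 mm of its height), between the rails (base centre within 45 mm of the lane's centre line and 255 mm of its middle), at rest; the three others still stand upright (within 0.1 rad) (angle between each of tipped_b, tipped_d, standing_a, standing_c, standing_e's own z axis and vertical below 0.1 rad and z of tipped_b in the frame of lane_floor between -0.006 and 0.006 m and x of tipped_b in the frame of lane_floor between -0.045 and 0.045 m and y of tipped_b in the frame of lane_floor between -0.255 and 0.255 m and linear speed of each of tipped_b, tipped_d below 0.03 m/s and angular speed of each of tipped_b, tipped_d below 0.2 rad/s and z of tipped_d in the frame of lane_floor between -0.006 and 0.006 m and x of tipped_d in the frame of lane_floor between -0.045 and 0.045 m and y of tipped_d in the frame of lane_floor between -0.255 and 0.255 m); the robot touches nothing.
It fails at once if a bottle that already stood is shifted by more than 40 mm or tipped by more than 20 degrees (distance of any of standing_a, standing_c, standing_e from where it was at the start of the episode above 0.04 m or angle between any of standing_a, standing_c, standing_e's own z axis and vertical above 0.35 rad).
It fails at once if a tipped bottle is dropped or flung (moves faster than 1 m/s) (linear speed of any of tipped_b, tipped_d above 1 m/s).
It also fails if it takes over 51 s, if anything falls off the work surface, if the arm or the gripper's body presses on something with over 40 N, if the wrist force passes 120 N, or if a joint passes its speed limit or range.

## Working session

There is one attempt and no reset: what is moved stays moved. The work goes in short steps, Python scripts to look and compute and a tool call to move; the robot and the scene stay as the last step left them, time stands still between calls to the robot, and variables do not carry over. Pictures are saved under pics/ and viewed, at most 10 in all, crops included, and the job is handed in when it is done.

Besides the shell and the picture viewer there is one more tool, called after "Request:" by a JSON object that holds its "api" and its "payload". servo_tool: Moves the arm, as the interface text tells. Its arguments: {"type":"object","properties":{"deltas":{"type":"array"},"fingers":{"type":"number"}},"required":["deltas"]}

```bash
mkdir -p pics; ls; python3 - <<'E'
from plant import bot
import cv2
for n in("side","top"):
    cv2.imwrite(f"pics/{n}0.png",bot.capture(n)[:,:,::-1]); m=bot.camera_model(n); print(n,m)
print(bot.get_obs())
E
```

```text
pics
side {'mtx': array([[376.49543779,   0.        , 321.48988018],
       [  0.        , 376.49543779, 198.05970622],
       [  0.        ,   0.        ,   1.        ]]), 'xyz': array([241.11384896, 802.53635583, 684.45552848]), 'rotation': array([-2.1926657 ,  0.01958919, -2.85672741])}
top {'mtx': array([[469.6606174 ,   0.        , 320.19450558],
       [  0.        , 469.6606174 , 199.39876574],
       [  0.        ,   0.        ,   1.        ]]), 'xyz': array([ 299.59460287,    5.68510804, 1618.31454154]), 'rotation': array([-3.01526849, -0.00674861, -1.55512663])}
{'time': 0.1, 'joint_positions': array([-1.40001923e+00,  3.42666559e-01,  1.52492517e+00, -5.72018127e-06,
        1.27543816e+00, -1.46001204e-01]), 'dq': array([ 4.23211248e-04, -1.61603180e-03, -1.65437570e-03, -1.56290678e-03,
        1.28271136e-04, -2.56727643e-05]), 'tau': array([ 1.84005563e-03, -4.32003987e+01, -2.44694102e+01,  7.19109806e-02,
        5.26714569e-02, -5.48978846e-05]), 'tool_pos': array([ 163.49511209, -498.49596897,  226.10618137]), 'tcp_rot': array([-3.14016991e+00, -2.03681591e-04,  3.16779825e-01]), 'contact_force': array([-0.10373296, -0.6417481 , -0.52832318]), 'moment': array([-0.01271224, -0.00947398, -0.00546709]), 'finger_force': 0.0, 'grip_width': 92.00153532391565}
```

View pics/top0.png

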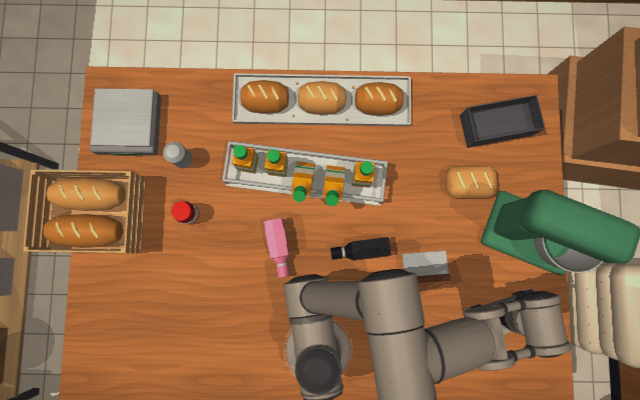

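View pics/side0.png

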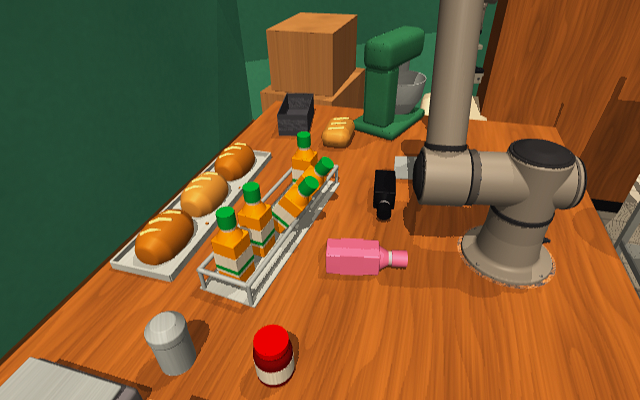

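The two tipped bottles are orange with green caps near (300,194) and (332,198) in the top view. They sit in places 3 and 4, with caps towards the robot. The standing caps are at (240,152), (274,156) and (366,169). The pink (277,245) and black (362,249) bottles are decoys. I'll confirm this in an enlarged crop.

```bash
python3 - <<'E'
import cv2
im=cv2.imread("pics/top0.png")[130:215,215:400]
cv2.imwrite("pics/crop.png",cv2.resize(im,None,fx=4.3,fy=4.3,interpolation=cv2.INTER_CUBIC))
im=cv2.imread("pics/side0.png")[120:310,190:350]
cv2.imwrite("pics/crops.png",cv2.resize(im,None,fx=3.1,fy=3.1,interpolation=cv2.INTER_CUBIC))
E
```

```text
(no output)
```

View pics/crop.png

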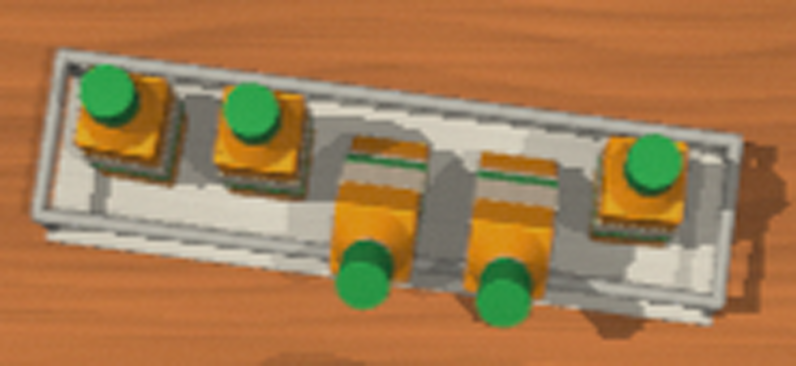

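View pics/crops.png

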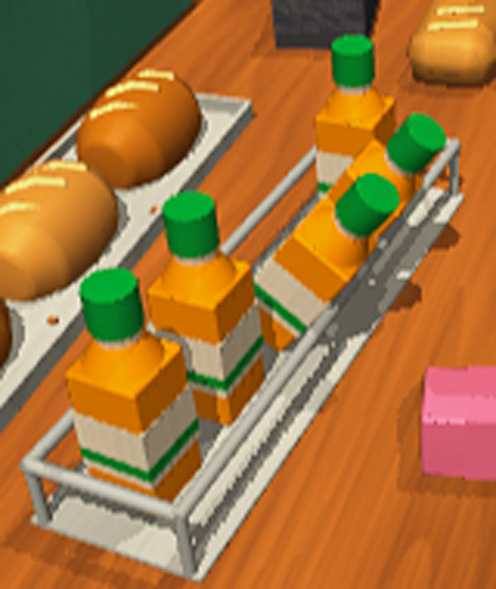

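The crops confirm two leaning orange bottles with green caps: tops at about (299,195) and (332,200) in the top picture, in places 3 and 4. Next I fit the lane pose and work out the grasp poses.

```bash
cat > h.py <<'E'
import numpy as np
from scipy.spatial.transform import Rotation as R
from scipy.optimize import least_squares
from plant import bot
def cam(n):
    m=bot.camera_model(n); return m['mtx'],m['xyz'],R.from_euler('xyz',m['rotation']).as_matrix()
def proj(n,P):
    K,t,r=cam(n); q=(np.atleast_2d(P)-t)@r@K.T; return q[:,:2]/q[:,2:]
def at_z(n,uv,z):
    K,t,r=cam(n); d=r@np.linalg.solve(K,[*uv,1]); return t+d*(z-t[2])/d[2]
def tri(a,b):
    A=[];B=[]
    for n,uv in(('top',a),('side',b)):
        K,t,r=cam(n); d=r@np.linalg.solve(K,[*uv,1]); d/=np.linalg.norm(d); M=np.eye(3)-np.outer(d,d); A.append(M);B.append(M@t)
    return np.linalg.lstsq(np.vstack(A),np.hstack(B),rcond=None)[0]
def to_deltas(pos,Rm):  # total shift in tool axes (m), rotvec deg, from measured pose
    o=bot.get_obs(); r0=R.from_euler('xyz',o['tcp_rot'])
    return r0.inv().apply(np.array(pos)-o['tool_pos'])/1e3, (r0.inv()*R.from_matrix(Rm)).as_rotvec(degrees=True)
E
python3 - <<'E'
from h import *
np.set_printoptions(precision=3,suppress=True)
T=lambda x,y:np.array([x/4.3+215,y/4.3+130]); S=lambda x,y:np.array([x/3.1+190,y/3.1+120])
uv=np.array([T(63,54),T(737,138),T(718,300),T(40,217)])
L=np.array([[64,266,64],[64,-266,64],[-64,-266,64],[-64,266,64]])
def w(p,P): return R.from_euler('z',p[2]).apply(P)+[p[0],p[1],0]
s=least_squares(lambda p:(proj('top',w(p,L))-uv).ravel(),[600,0,0]); p=s.x
print('lane',p,'res',s.fun)
inv=lambda P:R.from_euler('z',-p[2]).apply(np.array(P)-[p[0],p[1],0])
for q in[(107,92),(251,111),(654,161)]: print('stand lane',inv(at_z('top',T(*q),199)))
for q,z in[((362,281),180),((502,300),180)]: print('tip cap world',at_z('top',T(*q),z),'lane',inv(at_z('top',T(*q),z)))
print('tri',tri(T(362,281),S(377,197)),tri(T(502,300),S(428,132)), 'stand',tri(T(107,92),S(110,283)),tri(T(251,111),S(190,206)))
print('side check', (proj('side',w(p,L))-[190,120])*3.1)
E
```

```text
lane [592.131  49.255  -0.108] res [ 0.229  0.451 -0.275  0.149  0.1   -0.17  -0.054 -0.41 ]
stand lane [ 11.25  201.949 199.   ]
stand lane [ 10.341  97.7   199.   ]
stand lane [  10.1   -193.001  199.   ]
tip cap world [493.934  63.939 180.   ] lane [-99.207   4.034 180.   ]
tip cap world [481.837 -36.83  180.   ] lane [-100.393  -97.451  180.   ]
tri [494.313  64.105 170.535] [480.823 -37.302 175.207] stand [626.497 249.702 195.693] [614.605 145.982 194.378]
side check [[ 32.681 459.718]
 [341.914 120.087]
 [453.858 141.672]
 [183.734 509.097]]
```

```bash
cat >> h.py <<'E'
np.set_printoptions(precision=4,suppress=True)
yaw=-0.108; O=np.array([592.1,49.3,0]); Lr=R.from_euler('z',yaw)
W=lambda P:Lr.apply(P)+O
def tool(lean):  # lean deg; tool z = -bottle axis, tool y = -lane y
    z=np.array([np.sin(np.radians(lean)),0,-np.cos(np.radians(lean))]); y=np.array([0,-1.,0]); x=np.cross(y,z)
    return Lr.as_matrix()@np.array([x,y,z]).T
ax=np.array([-.588,0,.809])
def tcp(C,s): return W(np.array(C)-(195-s)*ax)
E
python3 - <<'E'
from h import *
C=[-100.4,-97.5,178]
o=bot.get_obs(); r0=R.from_euler('xyz',o['tcp_rot'])
P=tcp(C,255); print(P, tcp(C,159))
print(to_deltas(P,tool(36)), to_deltas(P,tool(0)))
print(to_deltas(P,tool(0))[0], (R.from_matrix(tool(0)).inv()*R.from_matrix(tool(36))).as_rotvec(degrees=True))
E
```

```text
[446.701 -33.007 226.54 ] [502.8201 -39.0915 148.876 ]
(array([ 0.4141, -0.3541,  0.0002]), array([-7.7245, 35.4557, 23.5015])) (array([ 0.4141, -0.3541,  0.0002]), array([-0.0828,  0.0058, 24.3381]))
[ 0.4141 -0.3541  0.0002] [ 0. 36.  0.]
```

Request:
{"api": "servo_tool", "payload": {"deltas": [[[0.0345,-0.0295,0],[0,0,0]],[[0.0345,-0.0295,0],[0,0,0]],[[0.0345,-0.0295,0],[0,0,0]],[[0.0345,-0.0295,0],[0,0,0]],[[0.0345,-0.0295,0],[0,0,0]],[[0.0345,-0.0295,0],[0,0,0]],[[0.0345,-0.0295,0],[0,0,0]],[[0.0345,-0.0295,0],[0,0,0]],[[0.0345,-0.0295,0],[0,0,0]],[[0.0345,-0.0295,0],[0,0,0]],[[0.0345,-0.0295,0],[0,0,0]],[[0.0345,-0.0295,0],[0,0,0]],[[0,0,0],[0,0,8.1]],[[0,0,0],[0,0,8.1]],[[0,0,0],[0,0,8.1]],[[0,0,0],[0,0,0]]], "fingers": 0.7}}

```text
time: 2.1
tool_pos: [446.5, -33.5, 226.5]
tcp_rot: [3.142, 0.001, -0.106]
contact_force: [-0.1, 0.1, -0.4]
grip_width: 64.3
finger_force: 0.0
```

Request:
{"api": "servo_tool", "payload": {"deltas": [[[0,0,0],[0,7.2,0]],[[0,0,0],[0,7.2,0]],[[0,0,0],[0,7.2,0]],[[0,0,0],[0,7.2,0]],[[0,0,0],[0,7.2,0]],[[0,0,0],[0,0,0]],[[0,0,0],[0,0,0]]]}}

```text
time: 2.98
tool_pos: [447.6, -33.8, 227.5]
tcp_rot: [3.14, -0.628, -0.106]
contact_force: [-0.0, -0.3, 0.7]
grip_width: 64.2
finger_force: 0.0
```

```bash
python3 - <<'E'
from h import *
import cv2
C=[-100.4,-97.5,178]
print(to_deltas(tcp(C,255),tool(36)),to_deltas(tcp(C,159),tool(36)))
a=bot.capture('top')[120:270,250:410,::-1]; b=bot.capture('side')[60:260,220:420,::-1]
cv2.imwrite('pics/g1.png',np.hstack([cv2.resize(a,(426,400)),cv2.resize(b,(400,400))])[:,:800])
E
```

```text
(array([-0.0014, -0.0007,  0.0002]), array([-0.0151,  0.0184,  0.1109])) (array([-0.0013, -0.0007,  0.0962]), array([-0.0151,  0.0184,  0.1109]))
```

View pics/g1.png

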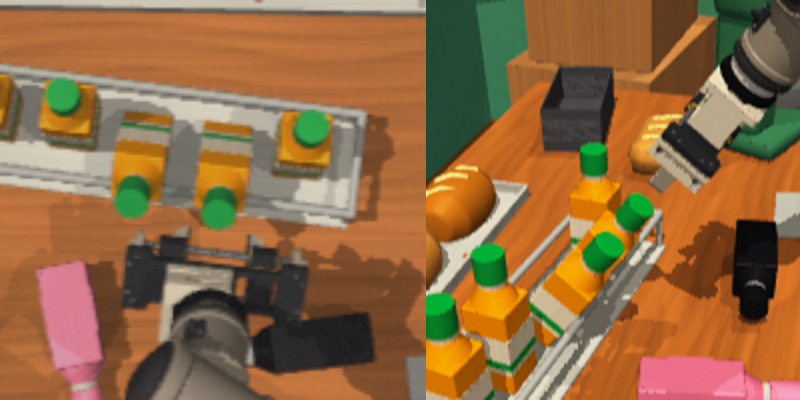

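The picture shows the gripper in line with the right tipped bottle: fingers at (170,240) and (255,240) straddle the cap at (218,207), on the bottle's axis. I'll move in and close.

Request:
{"api": "servo_tool", "payload": {"deltas": [[[-0.0015,-0.0005,0.015],[0,0,0]],[[0,0,0.015],[0,0,0]],[[0,0,0.015],[0,0,0]],[[0,0,0.012],[0,0,0]],[[0,0,0.012],[0,0,0]],[[0,0,0.012],[0,0,0]],[[0,0,0.008],[0,0,0]],[[0,0,0.005],[0,0,0]],[[0,0,0],[0,0,0]]]}}

```text
time: 4.2
tool_pos: [498.7, -46.8, 171.0]
tcp_rot: [-3.122, -0.603, -0.107]
contact_force: [0.2, -0.3, 0.3]
grip_width: 64.5
finger_force: 0.0
```

Request:
{"api": "servo_tool", "payload": {"deltas": [[[0,0,0],[0,0,0]],[[0,0,0],[0,0,0]],[[0,0,0],[0,0,0]],[[0,0,0],[0,0,0]],[[0,0,0],[0,0,0]],[[0,0,0],[0,0,0]]], "fingers": 0.0}}

```text
time: 4.95
tool_pos: [498.6, -46.6, 171.1]
tcp_rot: [-3.122, -0.603, -0.107]
contact_force: [0.2, 1.0, 2.1]
grip_width: 38.2
finger_force: 29.8
```

```bash
python3 - <<'E'
from h import *
# plan: lift 14 up (world), then rotate to upright with TCP ending at lane x=8, z=4+159+14
o=bot.get_obs(); p=o['tool_pos']; q=Lr.inv().apply(p-O); print(q,o['contact_force'],o['grip_width'],o['finger_force'])
r0=R.from_euler('xyz',o['tcp_rot']); print(r0.inv().apply([0,0,14]))
# rows: rotate -4 deg x9 with shifts along tool axes (shift applied at row start orientation)
n=9; tgt=np.array([8,q[1],4+159+10]); s=q+[0,0,14]
for i in range(n):
    M=Lr.inv().as_matrix()@tool(36-4*i); print(M.T@((tgt-s)/n))
E
```

```text
[ -82.578  -105.4477  171.1398] [0.2027 0.9979 2.0779] 38.239638358441034 29.750079810619354
[  7.9408  -0.2305 -11.5278]
[ 7.3493 -0.      7.0069]
[ 7.8202 -0.      6.4771]
[ 8.2529 -0.      5.9158]
[ 8.6455 -0.      5.3257]
[ 8.9959 -0.      4.7097]
[ 9.3025 -0.      4.0707]
[ 9.5638 -0.      3.4119]
[ 9.7785 -0.      2.7364]
[ 9.9456 -0.      2.0476]
```

```bash
python3 - <<'E'
from h import *
import cv2
o=bot.get_obs(); print(o['joint_positions'],o['moment'])
print(to_deltas(tcp([-100.4,-97.5,178],159),tool(36)))
a=bot.capture('top')[120:270,250:410,::-1]; b=bot.capture('side')[100:225,245:370,::-1]
cv2.imwrite('pics/g2.png',np.hstack([cv2.resize(a,(400,400)),cv2.resize(b,(400,400))]))
E
```

```text
[-0.3462  0.127   2.1905  0.5829  0.2832  0.8076] [0.4553 0.2676 0.202 ]
(array([-0.0099, -0.0075,  0.0204]), array([-1.1815,  1.4451,  0.0364]))
```

View pics/g2.png

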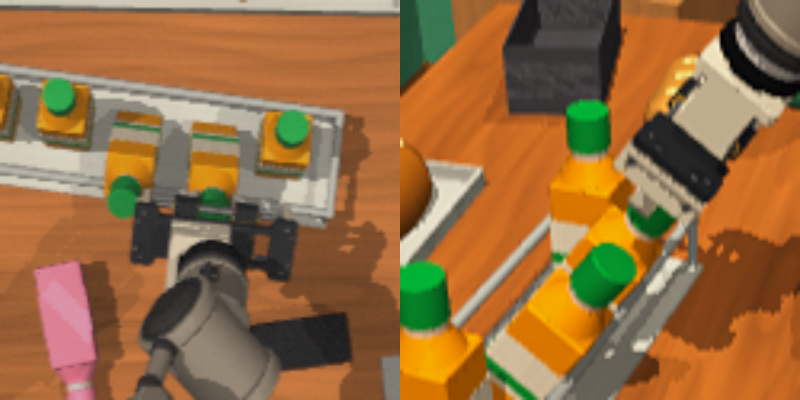

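Joint 5 has hit its 0.28 lower limit, so the 36° tool lean is out of reach and the grip sits only on the end of the cap, seen at (212,205). I'll let go, back off, and regrasp with the tool leaning about 20°.

Request:
{"api": "servo_tool", "payload": {"deltas": [[[0,0,0],[0,0,0]],[[0,0,0],[0,0,0]],[[0,0,0],[0,0,0]],[[0,0,-0.012],[0,0,0]],[[0,0,-0.012],[0,0,0]],[[0,0,-0.012],[0,0,0]],[[0,0,0],[0,-3,0]],[[0,0,0],[0,-3,0]],[[0,0,0],[0,-3,0]],[[0,0,0],[0,-3,0]],[[0,0,0],[0,-3,0]],[[0,0,0],[0,0,0]]], "fingers": 0.75}}

```text
time: 6.55
tool_pos: [478.9, -45.5, 201.1]
tcp_rot: [-3.125, -0.342, -0.101]
contact_force: [-0.5, 0.2, 0.0]
grip_width: 69.0
finger_force: 0.0
```

```bash
cat >> h.py <<'E'
def tcp2(C,lean,s): # grasp point at axis height s, tool lean
    return W(np.array(C)-(195-s)*ax+19*np.array([np.sin(np.radians(lean)),0,-np.cos(np.radians(lean))]))
E
python3 - <<'E'
from h import *
import cv2
C=[-100.4,-97.5,178]
print(to_deltas(tcp2(C,20,176),tool(20)),bot.get_obs()['joint_positions'])
cv2.imwrite('pics/t3.png',bot.capture('top')[:,:,::-1]); s=bot.capture('side'); cv2.imwrite('pics/s3.png',s[:,:,::-1])
# green blobs in side
for im,n in((cv2.imread('pics/s3.png'),'side'),(cv2.imread('pics/side0.png'),'side0')):
    h=cv2.cvtColor(im,cv2.COLOR_BGR2HSV); m=cv2.inRange(h,(50,120,60),(75,255,255)); m[:, :200]=0;m[:125]=0;m[:,345:]=0
    k,l,st,c=cv2.connectedComponentsWithStats(m)
    print(n,[(c[i].round(1),st[i,4]) for i in range(1,k) if st[i,4]>60])
E
```

```text
(array([-0.0004, -0.0078,  0.0598]), array([-1.1008,  0.3819,  0.358 ])) [-0.3128  0.1134  1.9651  0.1301  0.7353  1.2742]
side [(array([215. , 139.1]), np.int32(1021)), (array([303.2, 139.1]), np.int32(207)), (array([323.5, 166.6]), np.int32(211)), (array([307.9, 185.5]), np.int32(277)), (array([251.1, 192. ]), np.int32(316)), (array([225.6, 217.8]), np.int32(389)), (array([263.2, 238.8]), np.int32(75)), (array([237. , 266.9]), np.int32(118))]
side0 [(array([215. , 139.1]), np.int32(1021)), (array([303.2, 139. ]), np.int32(206)), (array([323.6, 165.6]), np.int32(238)), (array([307.9, 185.5]), np.int32(276)), (array([251.1, 192. ]), np.int32(314)), (array([225.5, 217.8]), np.int32(386)), (array([263.3, 238.7]), np.int32(76)), (array([236.9, 266.9]), np.int32(117))]
```

Request:
{"api": "servo_tool", "payload": {"deltas": [[[0,-0.003,0],[-1,0,0]],[[0,-0.003,0.01],[0,0,0]],[[0,0,0.01],[0,0,0]],[[0,0,0.01],[0,0,0]],[[0,0,0.01],[0,0,0]],[[0,0,0.01],[0,0,0]],[[0,0,0.008],[0,0,0]],[[0,0,0],[0,0,0]]]}}

```text
time: 7.65
tool_pos: [498.0, -41.3, 145.4]
tcp_rot: [-3.141, -0.34, -0.102]
contact_force: [-0.8, -0.0, 0.4]
grip_width: 68.8
finger_force: 0.0
```

Request:
{"api": "servo_tool", "payload": {"deltas": [[[0,0,0],[0,0,0]],[[0,0,0],[0,0,0]],[[0,0,0],[0,0,0]],[[0,0,0],[0,0,0]],[[0,0,0],[0,0,0]]], "fingers": 0.0}}

```text
time: 8.28
tool_pos: [498.3, -41.4, 146.3]
tcp_rot: [3.141, -0.342, -0.101]
contact_force: [-0.7, -0.6, 1.3]
grip_width: 39.6
finger_force: 30.0
```

```bash
python3 - <<'E'
from h import *
C=[-100.4,-97.5,178]
o=bot.get_obs(); p=o['tool_pos']; q=Lr.inv().apply(p-O); print(q,o['joint_positions'],o['moment'])
print(to_deltas(tcp2(C,20,176),tool(20)))
r0=R.from_euler('xyz',o['tcp_rot']); print('up14',r0.inv().apply([0,0,14])); L0=20.
tip=lambda lean:19*np.array([np.sin(np.radians(lean)),0,-np.cos(np.radians(lean))])
G=q-tip(L0); s=176+np.dot(q-tip(L0)-(C-19*ax),ax); print('s',s)
tgt=np.array([8,q[1],4+s+10])+tip(L0-36); st=q+[0,0,14]; n=12
print(tgt-st)
for i in range(n): print((Lr.inv().as_matrix()@tool(L0-3*i)).T@((tgt-st)/n))
E
```

```text
[ -83.4989 -100.2955  146.3163] [-0.273   0.2291  2.0032  0.1047  0.5746  1.3209] [-0.1383  0.2265 -0.0755]
(array([ 0.0002, -0.0028,  0.0017]), array([-0.104 ,  0.4168,  0.3561]))
up14 [  4.6924   0.0056 -13.1902]
s 177.6993593544304
[86.2618  0.     13.1191]
[ 7.1289 -0.      1.4313]
[ 7.194  -0.      1.0562]
[ 7.2394 -0.      0.6783]
[ 7.265  -0.      0.2985]
[ 7.2707 -0.     -0.0822]
[ 7.2564 -0.     -0.4626]
[ 7.2223 -0.     -0.8417]
[ 7.1683 -0.     -1.2185]
[ 7.0947 -0.     -1.592 ]
[ 7.0017 -0.     -1.9612]
[ 6.8894 -0.     -2.3249]
[ 6.7583 -0.     -2.6823]
```

Good grip: 39.6 mm across the 40 mm cap. Lifting 14 mm, then turning upright.

Request:
{"api": "servo_tool", "payload": {"deltas": [[[0.0015,0,-0.0045],[0,0,0]],[[0.0015,0,-0.0045],[0,0,0]],[[0.0015,0,-0.0045],[0,0,0]],[[0.007,0,0.0014],[0,-3,0]],[[0.0072,0,0.0011],[0,-3,0]],[[0.0072,0,0.0007],[0,-3,0]],[[0.0073,0,0.0003],[0,-3,0]],[[0.0073,0,0],[0,-3,0]],[[0.0073,0,-0.0005],[0,-3,0]],[[0.0072,0,-0.0008],[0,-3,0]],[[0.0072,0,-0.0012],[0,-3,0]],[[0.0071,0,-0.0016],[0,-3,0]],[[0.007,0,-0.002],[0,-3,0]],[[0.0069,0,-0.0023],[0,-3,0]],[[0.0068,0,-0.0027],[0,-3,0]],[[0,0,0],[0,0,0]]]}}

```text
time: 10.28
tool_pos: [584.8, -50.2, 171.7]
tcp_rot: [3.141, 0.286, -0.102]
contact_force: [-0.2, 0.3, -3.7]
grip_width: 39.4
finger_force: 30.0
```

```bash
python3 - <<'E'
from h import *
import cv2
o=bot.get_obs(); print(Lr.inv().apply(o['tool_pos']-O),o['tcp_rot'],o['joint_positions'],o['moment'],o['contact_force'],o['grip_width'])
a=bot.capture('top')[120:270,250:410,::-1]; b=bot.capture('side')[100:225,235:360,::-1]
cv2.imwrite('pics/g4.png',np.hstack([cv2.resize(a,(400,400)),cv2.resize(b,(400,400))]))
E
```

```text
[  3.4663 -99.6876 171.6771] [ 3.1415  0.2864 -0.1017] [-0.2008  0.6765  1.1496 -0.0281  1.6006  1.4748] [ 0.0719 -0.3251 -0.0281] [-0.1725  0.2673 -3.6587] 39.380878650407475
```

View pics/g4.png

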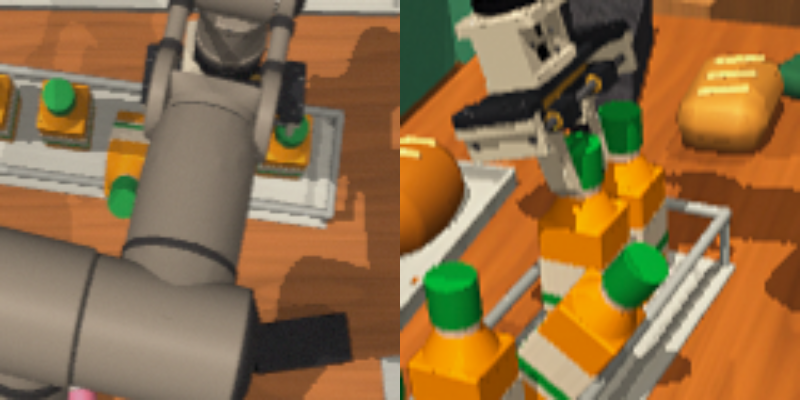

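The bottle is held nearly upright (cap at (585,160)), a few millimetres above the floor. I'll lower it slowly and watch the force.

Request:
{"api": "servo_tool", "payload": {"deltas": [[[0.0004,0,0.0014],[0,0,0]],[[0.0004,0,0.0014],[0,0,0]],[[0.0004,0,0.0014],[0,0,0]],[[0.0004,0,0.0014],[0,0,0]],[[0,0,0],[0,0,0]]]}}

```text
time: 11.0
tool_pos: [583.7, -50.0, 166.7]
tcp_rot: [3.141, 0.287, -0.102]
contact_force: [0.5, -0.2, -3.5]
grip_width: 39.3
finger_force: 30.0
```

Request:
{"api": "servo_tool", "payload": {"deltas": [[[0.0003,0,0.001],[0,0,0]],[[0.0003,0,0.001],[0,0,0]],[[0,0,0],[0,0,0]]]}}

```text
time: 11.38
tool_pos: [583.8, -50.0, 164.6]
tcp_rot: [3.141, 0.287, -0.102]
contact_force: [-0.1, -0.3, -4.2]
grip_width: 39.3
finger_force: 30.0
```

Request:
{"api": "servo_tool", "payload": {"deltas": [[[0.0003,0,0.001],[0,0,0]],[[0.0003,0,0.001],[0,0,0]],[[0,0,0],[0,0,0]]]}}

```text
time: 11.75
tool_pos: [583.8, -50.0, 162.5]
tcp_rot: [3.141, 0.287, -0.102]
contact_force: [0.1, 0.2, -4.1]
grip_width: 39.7
finger_force: 30.0
```

Request:
{"api": "servo_tool", "payload": {"deltas": [[[0.0003,0,0.001],[0,0,0]],[[0,0,0],[0,0,0]]]}}

```text
time: 12.0
tool_pos: [583.8, -50.0, 161.5]
tcp_rot: [3.141, 0.287, -0.102]
contact_force: [0.3, 0.5, -3.4]
grip_width: 39.6
finger_force: 30.0
```

Request:
{"api": "servo_tool", "payload": {"deltas": [[[0.0003,0,0.001],[0,0,0]],[[0,0,0],[0,0,0]]]}}

```text
time: 12.25
tool_pos: [583.8, -50.0, 160.4]
tcp_rot: [3.141, 0.287, -0.102]
contact_force: [-0.2, 0.1, -3.2]
grip_width: 39.1
finger_force: 30.0
```

Request:
{"api": "servo_tool", "payload": {"deltas": [[[0.0003,0,0.001],[0,0,0]],[[0,0,0],[0,0,0]]]}}

```text
time: 12.5
tool_pos: [583.9, -50.0, 160.2]
tcp_rot: [3.141, 0.286, -0.102]
contact_force: [-1.2, 0.7, 2.0]
grip_width: 39.5
finger_force: 30.0
```

Request:
{"api": "servo_tool", "payload": {"deltas": [[[0.0003,0,0.001],[0,0,0]],[[0,0,0],[0,0,0]]]}}

```text
time: 12.75
tool_pos: [584.0, -49.9, 160.2]
tcp_rot: [3.141, 0.286, -0.102]
contact_force: [-2.0, 0.8, 7.5]
grip_width: 39.7
finger_force: 30.0
```

Request:
{"api": "servo_tool", "payload": {"deltas": [[[0.0003,0,0.001],[0,0,0]],[[0,0,0],[0,0,0]]]}}

```text
time: 13.0
tool_pos: [584.1, -49.8, 160.1]
tcp_rot: [3.141, 0.285, -0.102]
contact_force: [-2.2, 1.5, 12.6]
grip_width: 39.5
finger_force: 30.0
```

Floor contact is clear. I'll release and retreat.

Request:
{"api": "servo_tool", "payload": {"deltas": [[[-0.0005,0,-0.0015],[0,0,0]],[[0,0,0],[0,0,0]]]}}

```text
time: 13.25
tool_pos: [583.9, -49.9, 160.2]
tcp_rot: [3.141, 0.286, -0.102]
contact_force: [-1.7, 0.9, 7.1]
grip_width: 39.7
finger_force: 30.0
```

Request:
{"api": "servo_tool", "payload": {"deltas": [[[0,0,0],[0,0,0]],[[0,0,0],[0,0,0]],[[0,0,0],[0,0,0]],[[0,0,-0.01],[0,0,0]],[[0,0,-0.02],[0,0,0]],[[0,0,-0.02],[0,0,0]],[[0,0,-0.02],[0,0,0]],[[0,0,0],[0,0,0]]], "fingers": 0.65}}

```text
time: 14.25
tool_pos: [604.6, -52.2, 227.9]
tcp_rot: [3.141, 0.283, -0.102]
contact_force: [0.6, 0.6, -0.6]
grip_width: 59.8
finger_force: 0.0
```

```bash
python3 - <<'E'
from h import *
import cv2
C=[-99.2,4,178]; pre=tcp2(C,20,176)-60*tool(20)[:,2]
o=bot.get_obs(); print(Lr.inv().apply(o['tool_pos']-O),o['tcp_rot'])
print(pre,to_deltas(pre,tool(20)))
b=bot.capture('side')[100:225,235:360,::-1]
cv2.imwrite('pics/g5.png',cv2.resize(b,(500,500)))
E
```

```text
[ 23.3531 -99.5884 227.875 ] [ 3.141   0.2829 -0.1018]
[491.0749  64.2768 201.1564] (array([-0.1123, -0.1044,  0.0604]), array([ 0.0194, 36.2096,  0.374 ]))
```

View pics/g5.png

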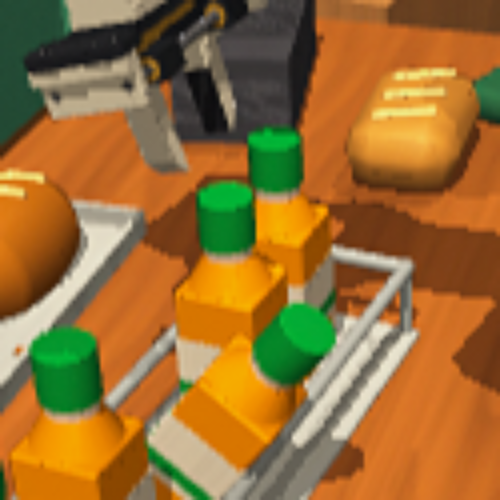

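The first bottle stands upright (cap at (227,215) in the crop). On to the second one.

Request:
{"api": "servo_tool", "payload": {"deltas": [[[0,0,0],[0,6,0]],[[0,0,0],[0,6,0]],[[0,0,0],[0,6,0]],[[0,0,0],[0,6,0]],[[0,0,0],[0,6,0]],[[0,0,0],[0,6,0]],[[-0.021,-0.017,-0.006],[0,0,0]],[[-0.021,-0.017,-0.006],[0,0,0]],[[-0.021,-0.017,-0.006],[0,0,0]],[[-0.021,-0.017,-0.006],[0,0,0]],[[-0.021,-0.018,-0.006],[0,0,0]],[[-0.022,-0.018,-0.005],[0,0,0]],[[0,0,0],[0,0,0]],[[0,0,0],[0,0,0]]], "fingers": 0.75}}

```text
time: 16.05
tool_pos: [483.7, 64.5, 216.5]
tcp_rot: [3.141, -0.342, -0.101]
contact_force: [0.6, -0.1, 0.8]
grip_width: 68.7
finger_force: 0.0
```

```bash
python3 - <<'E'
from h import *
C=[-99.2,4,178]; g=tcp2(C,20,174)
print(to_deltas(g,tool(20)),bot.get_obs()['joint_positions'])
E
```

```text
(array([ 0.0028, -0.0004,  0.0789]), array([-0.1126,  0.43  ,  0.3652])) [-0.0027  0.114   1.9149 -0.0476  0.7732  1.6977]
```

Request:
{"api": "servo_tool", "payload": {"deltas": [[[0.0025,0,0.012],[0,0,0]],[[0,0,0.012],[0,0,0]],[[0,0,0.012],[0,0,0]],[[0,0,0.012],[0,0,0]],[[0,0,0.01],[0,0,0]],[[0,0,0.01],[0,0,0]],[[0,0,0.008],[0,0,0]],[[0,0,0.001],[0,0,0]],[[0,0,0],[0,0,0]]]}}

```text
time: 17.18
tool_pos: [511.4, 61.9, 145.0]
tcp_rot: [3.141, -0.342, -0.101]
contact_force: [-0.7, 0.3, -0.4]
grip_width: 69.1
finger_force: 0.0
```

Request:
{"api": "servo_tool", "payload": {"deltas": [[[0,0,0],[0,0,0]],[[0,0,0],[0,0,0]],[[0,0,0],[0,0,0]],[[0,0,0],[0,0,0]],[[0,0,0],[0,0,0]]], "fingers": 0.0}}

```text
time: 17.8
tool_pos: [511.4, 62.0, 145.0]
tcp_rot: [3.142, -0.342, -0.101]
contact_force: [-0.3, 1.0, 1.1]
grip_width: 39.4
finger_force: 30.0
```

```bash
python3 - <<'E'
from h import *
o=bot.get_obs(); print(Lr.inv().apply(o['tool_pos']-O),o['joint_positions'],to_deltas(tcp2([-99.2,4,178],20,174),tool(20)))
E
```

```text
[-81.6226   3.9129 145.0114] [-0.0089  0.2618  1.9604 -0.0566  0.5799  1.7054] (array([ 0.0006, -0.0001,  0.0022]), array([-0.1246,  0.4284,  0.3514]))
```

Request:
{"api": "servo_tool", "payload": {"deltas": [[[0.0015,0,-0.0045],[0,0,0]],[[0.0015,0,-0.0045],[0,0,0]],[[0.0015,0,-0.0045],[0,0,0]],[[0.007,0,0.0014],[0,-3,0]],[[0.0072,0,0.0011],[0,-3,0]],[[0.0072,0,0.0007],[0,-3,0]],[[0.0073,0,0.0003],[0,-3,0]],[[0.0073,0,0],[0,-3,0]],[[0.0073,0,-0.0005],[0,-3,0]],[[0.0072,0,-0.0008],[0,-3,0]],[[0.0072,0,-0.0012],[0,-3,0]],[[0.0071,0,-0.0016],[0,-3,0]],[[0.007,0,-0.002],[0,-3,0]],[[0.0069,0,-0.0023],[0,-3,0]],[[0.0068,0,-0.0027],[0,-3,0]],[[0,0,0],[0,0,0]]]}}

```text
time: 19.8
tool_pos: [598.0, 52.9, 170.4]
tcp_rot: [3.141, 0.286, -0.102]
contact_force: [-0.6, 0.7, -4.2]
grip_width: 39.2
finger_force: 30.0
```

Request:
{"api": "servo_tool", "payload": {"deltas": [[[0.0004,0,0.0014],[0,0,0]],[[0.0004,0,0.0014],[0,0,0]],[[0.0004,0,0.0014],[0,0,0]],[[0.0004,0,0.0014],[0,0,0]],[[0.0003,0,0.001],[0,0,0]],[[0,0,0],[0,0,0]]]}}

```text
time: 20.55
tool_pos: [596.9, 53.2, 164.4]
tcp_rot: [3.141, 0.287, -0.102]
contact_force: [-0.2, 0.1, -3.5]
grip_width: 39.5
finger_force: 30.0
```

Request:
{"api": "servo_tool", "payload": {"deltas": [[[0.0003,0,0.001],[0,0,0]],[[0.0003,0,0.001],[0,0,0]],[[0,0,0],[0,0,0]]]}}

```text
time: 20.92
tool_pos: [596.9, 53.1, 162.3]
tcp_rot: [3.141, 0.287, -0.102]
contact_force: [0.2, -0.3, -3.4]
grip_width: 39.5
finger_force: 30.0
```

Request:
{"api": "servo_tool", "payload": {"deltas": [[[0.0003,0,0.001],[0,0,0]],[[0.0003,0,0.001],[0,0,0]],[[0,0,0],[0,0,0]]]}}

```text
time: 21.3
tool_pos: [596.9, 53.2, 160.2]
tcp_rot: [3.141, 0.287, -0.102]
contact_force: [-0.1, -0.1, -4.0]
grip_width: 39.2
finger_force: 30.0
```

Request:
{"api": "servo_tool", "payload": {"deltas": [[[0.0003,0,0.001],[0,0,0]],[[0,0,0],[0,0,0]]]}}

```text
time: 21.55
tool_pos: [596.9, 53.2, 159.2]
tcp_rot: [3.141, 0.287, -0.102]
contact_force: [0.2, -0.6, -3.5]
grip_width: 39.4
finger_force: 30.0
```

Request:
{"api": "servo_tool", "payload": {"deltas": [[[0.0003,0,0.001],[0,0,0]],[[0,0,0],[0,0,0]]]}}

```text
time: 21.8
tool_pos: [597.0, 53.2, 158.3]
tcp_rot: [3.141, 0.287, -0.102]
contact_force: [-0.2, 0.3, -4.7]
grip_width: 39.4
finger_force: 30.0
```

Request:
{"api": "servo_tool", "payload": {"deltas": [[[0.0003,0,0.001],[0,0,0]],[[0,0,0],[0,0,0]]]}}

```text
time: 22.05
tool_pos: [597.1, 53.3, 158.2]
tcp_rot: [-3.142, 0.286, -0.102]
contact_force: [-1.2, 0.7, 4.6]
grip_width: 39.5
finger_force: 30.0
```

Request:
{"api": "servo_tool", "payload": {"deltas": [[[0.0003,0,0.001],[0,0,0]],[[0,0,0],[0,0,0]]]}}

```text
time: 22.3
tool_pos: [597.2, 53.3, 158.1]
tcp_rot: [-3.142, 0.285, -0.101]
contact_force: [-1.8, 0.9, 10.0]
grip_width: 39.2
finger_force: 30.0
```

On the floor. Releasing and retreating.

Request:
{"api": "servo_tool", "payload": {"deltas": [[[-0.0003,0,-0.001],[0,0,0]],[[0,0,0],[0,0,0]]]}}

```text
time: 22.55
tool_pos: [597.1, 53.3, 158.2]
tcp_rot: [-3.142, 0.286, -0.102]
contact_force: [-2.0, 0.8, 6.0]
grip_width: 39.5
finger_force: 30.0
```

Request:
{"api": "servo_tool", "payload": {"deltas": [[[0,0,0],[0,0,0]],[[0,0,0],[0,0,0]],[[0,0,0],[0,0,0]],[[0,0,-0.01],[0,0,0]],[[0,0,-0.02],[0,0,0]],[[0,0,-0.02],[0,0,0]],[[0,0,-0.02],[0,0,0]],[[0,0,-0.03],[0,0,0]],[[0,0,-0.03],[0,0,0]],[[0,0,0],[0,0,0]],[[0,0,0],[0,0,0]]], "fingers": 0.65}}

```text
time: 23.92
tool_pos: [633.3, 49.5, 281.2]
tcp_rot: [3.141, 0.288, -0.102]
contact_force: [0.2, -0.8, -1.5]
grip_width: 60.1
finger_force: 0.0
```

```bash
python3 - <<'E'
from h import *
import cv2
a=bot.capture('top')[110:240,200:410,::-1]; b=bot.capture('side')[100:310,190:350,::-1]
cv2.imwrite('pics/g6.png',np.hstack([cv2.resize(a,(400,248)).copy() if 0 else cv2.copyMakeBorder(cv2.resize(a,(400,248)),0,277,0,0,cv2.BORDER_CONSTANT),cv2.resize(b,(400,525))]))
E
```

```text
(no output)
```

View pics/g6.png

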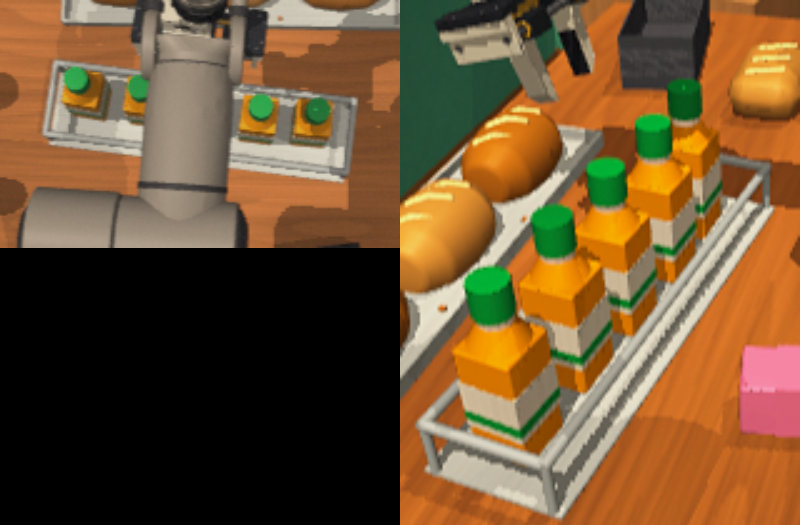

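All five bottles stand upright in a row between the rails (caps in the crop at (490,295), (553,230), (606,182), (654,137) and (684,98)), and the gripper is clear.

```bash
python3 -c "
from plant import bot
print(bot.close_job())"
```

```text
the job is handed in; nothing more can be done
None
```

Both tipped bottles are standing upright in the lane again and released, the three others look unmoved in the last picture, and the job is handed in; no verdict came back.

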